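Hold a circuit module on the flashing jig

ROBOT

A 6-joint arm with a two-finger parallel gripper is mounted at the origin on the work surface. World frame = base frame: x ahead of the robot, y to its left, z up, the work surface at z = 0. Lengths are in m, angles in rad, forces in N, time in s.
With the tool pointing down it reaches from about 0.225 to 0.875 m from the base axis. Payload 3.4 kg.
Tool frame: the origin (TCP) lies on the centre line of the jaws, within the pads' length; the fingertips stand 11 mm ahead of it and the grasp point (between the pads) lies 8 mm behind it; z points along the fingers, y is the line along which they close (so a half turn about z gives the same grasp; the last joint's range is limited). The gripper opens to 85 mm and grips with 20 to 120 N. Pads are 22 mm wide; open, the fingers measure 114 mm over their backs; the gripper's body (76 mm by 85 mm) begins 54 mm behind the grasp point. The pads swing forward as they close: fully open they stand 13 mm farther back than shut.
Start: joints at [-1.249, 0.276, 1.505, -0, 1.361, -0.121], TCP at [0.246, -0.52, 0.242] pointing down, gripper open.
Joint ranges: [-2.89, 2.89], [-0.75, 2.08], [0.22, 2.7], [-1.18, 4.32], [0.11, 2.71], [-2.7, 2.7]. Speed limits (rad/s): [2.57, 2.57, 3.14, 3.14, 3.14, 3.14].

INTERFACE

Orientations are given as a unit quaternion [w, x, y, z].
In Python, from rig import manip, eyes, job gives the robot as it stands.
- The arm moves only by the tool drive_tool, never from a script. Its argument "rows" is a list of rows, each a list of 3 entries, a list of its own where there are three numbers: the turn, a rotation vector about the world's x, y, z in rad, then the shift along the world's x, y, z in cm, then the finger opening in cm, from 0 to 8.54. A call has 1 to 8 rows; each row shifts and turns the commanded pose from where the row before left it; what a row does not reach is not made up. A row lasts 1/8 s, in which the tool goes at most 62.5 mm and 10.7 degrees, less where a joint would pass 70% of its speed; a pose out of reach is approached as far as the arm can. A call is refused whole if a number of a shift passes 6.25 or a number of a turn 0.188, either way. A call with a gripper value outside its range is refused whole. The fingers move at their own pace and stop on an object; "force" is the grip in N (left out, the last holds). Time passes only in rows, so rows that do not move let the fingers close. It gives the time, the measured TCP pose, the force, the opening and the grip force at its end, in the units of the state.
- manip.get_state(): the state, without advancing time (a new reading comes with each control period).
- eyes.get_image(name): name is "side" or "top" or "wrist"; returns the picture (400x640x3 uint8, red, green, blue); there is no depth.
- eyes.get_calibration(name): a dict with "camera_matrix" (3x3 intrinsics, pixels), "k1" (the pictures are not rectified: a ray, as slopes to the right and down, at radius r is drawn at 1 + k1 r^2 times it, then the intrinsics apply), "view" (4x4, takes a point from world to camera coordinates). Camera axes: x right, y up, looking along -z (the intrinsics and any distortion apply to the point x, -y, -z); pixel columns grow to the right and rows downward; lengths in m; the calibration is good to about 2 mm. A picture is of the moment at which its call begins: read the wrist's pose just before it. get_calibration takes no time and is no camera call; for the wrist camera it gives the pose at the moment of the call.
- job.sign_off(): hands the job in; it is judged then, once.
The state is a dict: "clock": time; "qpos": joint angles; "qd": joint speeds; "effort": joint torques, N m; "position": TCP position; "ee_rot": TCP orientation; "contact_force": force on the tool from outside, world axes, zero at the start; "moment": the same for the moment, N m; "width": finger opening in m; "gripper_force": force on a finger pad.
Only numpy, scipy, OpenCV 4.12 (cv2) and the standard library are available. Lean on these libraries where they do the work, as an engineer would, in place of code of your own. Each camera call takes 0.05 s, during which the arm holds its last target. There are 200 camera calls.

TASK

Get the circuit module ready for flashing: twist the blue cap of the jig counterclockwise (seen from above) all the way to its stop, so that its slot lines up with the opening below, then take the module by its black handle out of the grey stand, pass it nose first down through the slot and push it down onto the sprung brass pad inside until the pad has clearly gone down, more than half of its travel. Finish while still gripping the module and keeping the pad pressed down like that; do not let go, and leave the green carton, the screwdriver and the parts tub where they are.

Things in the scene. Friction and masses are not known exactly. Their poses are not given: they have to be found in the camera images.
- jig: Flashing jig, fixed: clear guard box 110 x 110 mm, white top plate (upper face 72 mm above the table), blue twist cap in its middle. Origin: centre of its underside, on the table; z up. The opening in the top plate under the cap (38 x 12 mm) is centred on the z axis, long side along the jig's x. Its place and yaw change every time.
- cap (a joint): Turn of the blue cap about the jig's vertical centre axis, rad: 0 closed, 1.2 fully open (stop), growing counterclockwise seen from above. At 1.2 the cap's slot is in line with the opening below. Starts at 0 to 0.35; friction (0.12 N m) keeps it where it is left; it does not lift off.
- cap_top (a point): Centre of the cap's slot at its upper face, 106 mm up. The cap: ribbed block 60 (its x) x 50 mm (y, between two flat sides), standing 28 mm above a round flange (diameter 74 mm, top 78 mm up). Slot straight down through it, 36 mm along x, 10 mm along y, 3 mm chamfer at the mouth. These axes turn with the cap: yaw = jig yaw - 1.2 + joint value.
- pad (a joint): Travel of the sprung contact pad inside the jig, m: 0 up, 0.010 fully down. Spring: 2 N to start it, 4.5 N at 5 mm, 7 N fully down. It springs back up, lifting the module, when not held down.
- pad_top (a point): Centre of the upper face of the brass pad (40 x 16 mm), on the jig's centre axis; 34 mm above the table when up. It moves down with the pad.
- module: Circuit module, loose, about 90 g, upright in the stand: green board 34 (its x) x 8 mm (y), from the nose up to 92 mm, the lowest 3 mm only 30 x 5 mm; on top a black handle 40 (x) x 16 mm (y), 92 to 132 mm above the nose. Origin: centre of the nose's underside; z up. Fits the slot either way round. Fully down, the handle is 10 mm clear of the cap.
- stand: Grey stand, fixed to the table, block 70 (x) x 50 (y) x 50 (z) mm, place and yaw change. A slot 38 x 12 mm, 44 mm deep, open at the top, along its x; the module stands in it with its nose 6 mm above the table and with the same yaw as the stand. Origin: centre of the underside.
- carton: Green component carton, loose, 75 x 55 x 32 mm, bystander. Origin: centre of the underside.
- driver: Small screwdriver with a yellow handle, loose, 130 mm long along its x, lying on the table, bystander. Origin: its underside.
- parts_tub: Small clear tub with blue latches and coloured parts, loose, 100 x 75 x 35 mm, bystander. Origin: centre of the underside.

How it is judged:
By the outcome, as a careful person would: the job done as asked, in the order asked, and still so for the second after the job is handed in, while the arm keeps its last pose, push and grip.
It also fails if it takes over 64 s, if anything falls off the work surface, if the arm or the gripper's body presses on something with over 40 N, if the wrist force passes 120 N, or if a joint passes its speed limit or range.

## Working session

There is one attempt and no reset: what is moved stays moved. The work goes in short steps, Python scripts to look and compute and a tool call to move; the robot and the scene stay as the last step left them, time stands still between calls to the robot, and variables do not carry over. Pictures are saved under pics/ and viewed, at most 10 in all, crops included, and the job is handed in when it is done.

Besides the shell and the picture viewer there is one more tool, called by a JSON object that holds its "fn" and its "kwargs". drive_tool: Moves the arm, as the interface text tells. Its arguments: {"type":"object","properties":{"rows":{"type":"array"},"force":{"type":"number"}},"required":["rows"]}

```bash
mkdir -p pics; cat > h.py <<'E'
import numpy as np, cv2
from rig import manip, eyes, job
def ray(cal,u,v):
    K=np.array(cal["camera_matrix"],float);V=np.array(cal["view"],float)
    d=np.array([(u-K[0,2])/K[0,0],(v-K[1,2])/K[1,1]]);s=d.copy()
    for _ in range(20): s=d/(1+cal["k1"]*(s@s))
    R=V[:3,:3]; o=-R.T@V[:3,3]
    return o, R.T@np.array([s[0],-s[1],-1])
def plane(cal,u,v,z):
    o,d=ray(cal,u,v); return o+d*(z-o[2])/d[2]
def proj(cal,p):
    K=np.array(cal["camera_matrix"],float);V=np.array(cal["view"],float)
    q=V[:3,:3]@np.array(p)+V[:3,3]; s=np.array([q[0],-q[1]])/-q[2]; s=s*(1+cal["k1"]*(s@s))
    return K[0,0]*s[0]+K[0,2],K[1,1]*s[1]+K[1,2]
def shot(n,f=None):
    c=eyes.get_calibration(n); im=np.array(eyes.get_image(n))
    if f: cv2.imwrite("pics/"+f,im[:,:,::-1])
    return c,im
E
python3 - <<'E'
from h import *
s=manip.get_state(); print(s)
for n in("top","side"):
    c,im=shot(n,n+"0.png"); V=np.array(c["view"]); print(n,-V[:3,:3].T@V[:3,3],V[:3,:3].round(2).tolist(),c["k1"])
E
```

```text
{'clock': 0.0, 'qpos': array([-1.24901455e+00,  2.76595403e-01,  1.50619094e+00, -2.62479140e-05,
        1.36072050e+00, -1.20968595e-01]), 'qd': array([-2.54258477e-05, -1.31353023e-04,  9.98938614e-04, -4.82571707e-04,
        5.15820848e-04, -3.20797131e-04]), 'effort': array([ 6.97760534e-04, -4.16773224e+01, -2.45808131e+01, -2.62983713e-04,
        1.10640991e-02, -1.09728706e-06]), 'position': array([ 0.24617444, -0.51903364,  0.24141645]), 'ee_rot': array([-9.50987131e-04,  9.75595370e-01,  2.19574038e-01, -1.08705315e-04]), 'contact_force': array([-1.01936451,  0.62774898, -0.02167501]), 'moment': array([ 0.0769975 ,  0.02435388, -0.01245732]), 'gripper_force': 0.0, 'width': 0.0855355160914925}
top [0.52656771 0.00548437 1.09728218] [[0.02, -1.0, -0.01], [1.0, 0.02, 0.07], [-0.07, -0.01, 1.0]] -0.09271439881012786
side [0.48455401 0.749468   0.87590644] [[-0.98, -0.19, 0.0], [0.14, -0.71, 0.69], [-0.13, 0.68, 0.72]] -0.057147244247068685
```

View pics/top0.png

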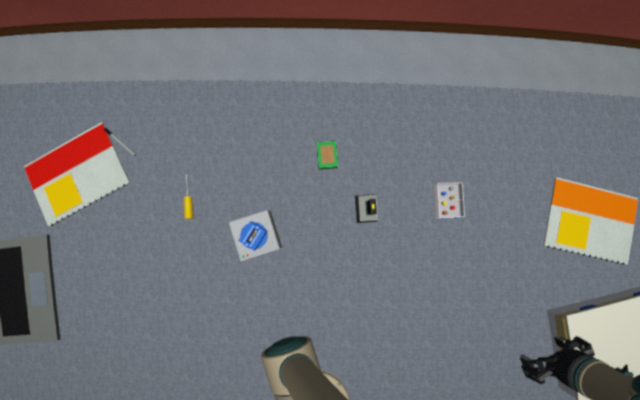

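View pics/side0.png

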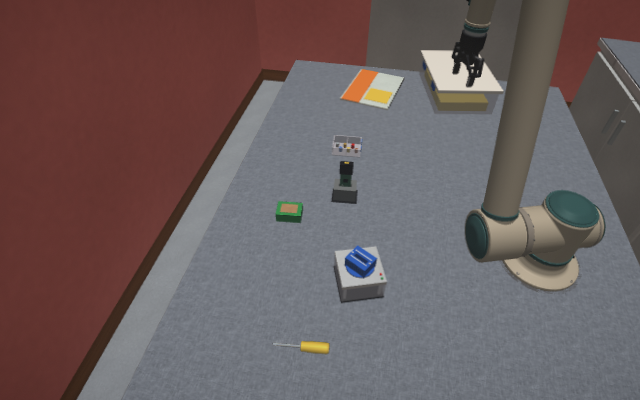

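The top view shows the jig at (254,235) with its blue cap, the stand at (367,208) with the module handle at about (371,206), the carton at (328,155), the driver at (187,205) and the tub at (450,200). The side view agrees.

```bash
python3 - <<'E'
from h import *
c,im=shot("top")
A=cv2.resize(im[190:280,215:295],None,fx=5,fy=5,interpolation=2);B=cv2.resize(im[185:235,345:390],None,fx=9,fy=9,interpolation=2)
cv2.imwrite("pics/crop1.png",np.hstack([A[:450],np.vstack([B])[:450]][:2])[:,:,::-1])
hsv=cv2.cvtColor(im,cv2.COLOR_RGB2HSV);H,S,Vv=[hsv[...,i].astype(int) for i in range(3)]
def rep(name,m,box,z,fill=True):
    u0,u1,v0,v1=box; M=np.zeros(m.shape,np.uint8); M[v0:v1,u0:u1]=m[v0:v1,u0:u1]
    cs,_=cv2.findContours(M,cv2.RETR_EXTERNAL,cv2.CHAIN_APPROX_NONE); k=max(cs,key=cv2.contourArea)[:,0]
    P=np.array([plane(c,u,v,z)[:2] for u,v in k],np.float32)
    r=cv2.minAreaRect(P*1000); print(name,r, "edge0 ang",np.degrees(np.arctan2(*(cv2.boxPoints(r)[1]-cv2.boxPoints(r)[0])[::-1])),len(k))
rep("plate",(Vv>150)|((H>95)&(H<130)&(S>100)),(215,295,190,280),.072)
rep("cap",(H>95)&(H<130)&(S>100),(215,295,190,280),.1)
rep("stand",(Vv>135)&(S<40)|(Vv<60),(345,390,185,235),.05)
rep("handle",(Vv<50),(345,390,185,235),.138)
print(hsv[200:216:3,355:382:4].tolist())
E
```

```text
plate ((494.2961120605469, 171.7156982421875), (112.31246948242188, 110.52064514160156), 19.66539764404297) edge0 ang -70.334595 151
cap ((494.31573486328125, 166.956787109375), (68.77952575683594, 69.33418273925781), 64.9640884399414) edge0 ang -25.035921 74
stand ((576.8486938476562, -142.28402709960938), (63.8828010559082, 47.275596618652344), 1.1510075330734253) edge0 ang -88.84892 97
handle ((573.8590087890625, -129.97288513183594), (30.56781578063965, 7.655250072479248), 0.6717075705528259) edge0 ang -89.32846 28
[[[105, 34, 74], [40, 12, 133], [43, 12, 150], [48, 13, 102], [30, 9, 56], [50, 9, 88], [106, 31, 125]], [[108, 33, 78], [40, 12, 131], [43, 12, 150], [69, 82, 31], [28, 69, 67], [36, 16, 82], [109, 32, 129]], [[108, 28, 91], [42, 11, 116], [41, 14, 151], [77, 53, 34], [28, 153, 117], [29, 69, 93], [107, 32, 129]], [[106, 31, 91], [50, 7, 104], [43, 12, 151], [73, 66, 35], [28, 71, 65], [23, 31, 65], [108, 32, 134]], [[108, 31, 108], [60, 8, 98], [43, 12, 152], [69, 58, 44], [0, 10, 50], [0, 0, 53], [107, 32, 129]], [[108, 33, 117], [40, 9, 86], [43, 12, 151], [54, 11, 121], [45, 13, 119], [40, 11, 143], [110, 29, 133]]]
```

View pics/crop1.png

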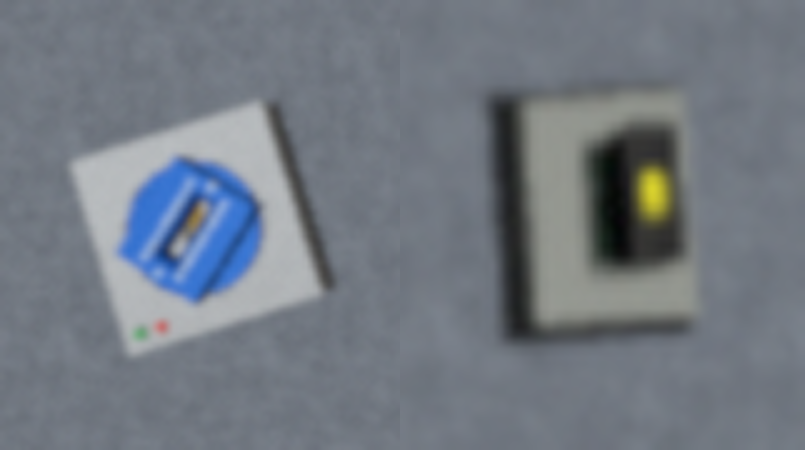

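The crop shows the jig plate rotated about 20° and the cap slot lying at about -36° in world yaw. The stand is about along world x. That puts the jig yaw near 19.7° and the cap joint near 0.23. I'm moving closer for a wrist-camera look.

{"fn": "drive_tool", "kwargs": {"rows": [[[0,0,0.18],[3.8,4.7,1.2],8.54],[[0,0,0.18],[3.8,4.7,1.2],8.54],[[0,0,0.18],[3.8,4.7,1.2],8.54],[[0,0,0.18],[3.8,4.7,1.2],8.54],[[0,0,0.18],[3.8,4.7,1.2],8.54],[[0,0,0.18],[3.8,4.7,1.2],8.54],[[0,0,0.18],[3.8,4.7,1.2],8.54],[[0,0,0.18],[3.8,4.7,1.2],8.54]]}}

```text
clock: 1.15
position: [0.5513, -0.1418, 0.3385]
ee_rot: [0.0, 0.586, 0.81, -0.0]
contact_force: [0.7, -1.0, 0.4]
width: 0.085
gripper_force: 0.0
```

{"fn": "drive_tool", "kwargs": {"rows": [[[0,0,0],[0,0,0],8.54],[[0,0,0],[0,0,0],8.54]]}}

```text
clock: 1.4
position: [0.5499, -0.1437, 0.3377]
ee_rot: [-0.001, 0.589, 0.808, -0.001]
contact_force: [0.6, 0.3, 0.7]
width: 0.0856
gripper_force: 0.0
```

```bash
python3 - <<'E'
from h import *
c,im=shot("wrist","w1.png"); V=np.array(c["view"]); print(-V[:3,:3].T@V[:3,3],V[:3,:3].round(2).tolist())
for p in ([.575,-.135,.138],[.494,.17,.106]): print(proj(c,p))
E
```

```text
[ 0.52688175 -0.07215991  0.47009704] [[0.95, 0.31, -0.0], [-0.29, 0.91, -0.3], [-0.09, 0.28, 0.95]]
(np.float64(342.65962420971823), np.float64(176.6046001128844))
(np.float64(361.72567713144343), np.float64(-133.2619248177205))
```

View pics/w1.png

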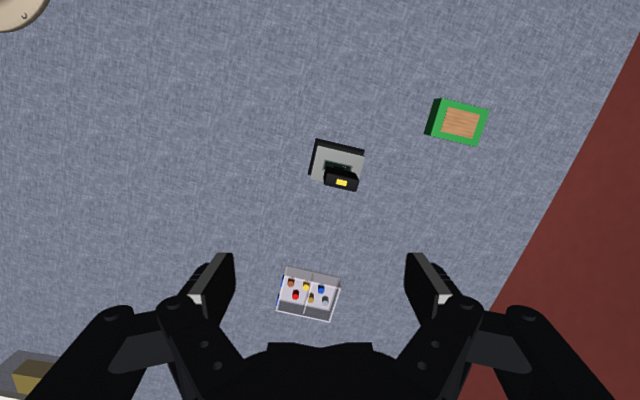

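The wrist view shows the module handle top at about (342,181) on the stand, matching the estimate (343,177). I'm moving to hover over the cap for a closer look.

{"fn": "drive_tool", "kwargs": {"rows": [[[0,0,0.079],[-0.7,3.92,-1.4],8.54],[[0,0,0.079],[-0.7,3.92,-1.4],8.54],[[0,0,0.079],[-0.7,3.92,-1.4],8.54],[[0,0,0.079],[-0.7,3.92,-1.4],8.54],[[0,0,0.079],[-0.7,3.92,-1.4],8.54],[[0,0,0.079],[-0.7,3.92,-1.4],8.54],[[0,0,0.079],[-0.7,3.92,-1.4],8.54],[[0,0,0.079],[-0.7,3.92,-1.4],8.54]]}}

```text
clock: 2.45
position: [0.4939, 0.1692, 0.2257]
ee_rot: [0.0, 0.309, 0.951, -0.0]
contact_force: [0.3, -0.2, 0.2]
width: 0.0856
gripper_force: 0.0
```

{"fn": "drive_tool", "kwargs": {"rows": [[[0,0,0],[0,0,0],8.54],[[0,0,0],[0,0,0],8.54]]}}

```text
clock: 2.7
position: [0.4946, 0.1684, 0.2264]
ee_rot: [0.0, 0.309, 0.951, -0.0]
contact_force: [0.4, -0.3, 0.3]
width: 0.085
gripper_force: 0.0
```

```bash
python3 - <<'E'
from h import *
c,im=shot("wrist","w2.png")
for n,p in (("cap",[.494,.17,.106]),): print(proj(c,p))
hsv=cv2.cvtColor(im,cv2.COLOR_RGB2HSV);H,S,Vv=[hsv[...,i].astype(int) for i in range(3)]
def rep(name,m,z):
    cs,_=cv2.findContours(m.astype(np.uint8),cv2.RETR_EXTERNAL,cv2.CHAIN_APPROX_NONE); k=max(cs,key=cv2.contourArea)[:,0]
    P=np.array([plane(c,u,v,z)[:2] for u,v in k],np.float32)
    r=cv2.minAreaRect(P*1000); print(name,r,len(k), cv2.boundingRect(k))
bl=(H>95)&(H<130)&(S>140)
rep("plate",((Vv>150)&(S<60))|bl,.072); rep("flange",bl,.078)
print(manip.get_state()["position"])
E
```

```text
(np.float64(321.2065368486658), np.float64(195.1039825500298))
plate ((493.35882568359375, 169.86671447753906), (112.14643096923828, 111.32002258300781), 18.971473693847656) 360 (246, 105, 152, 149)
flange ((494.6071472167969, 168.77279663085938), (71.7137451171875, 78.00836181640625), 59.43145751953125) 248 (284, 149, 73, 79)
[0.4948389  0.16833278 0.22666879]
```

View pics/w2.png

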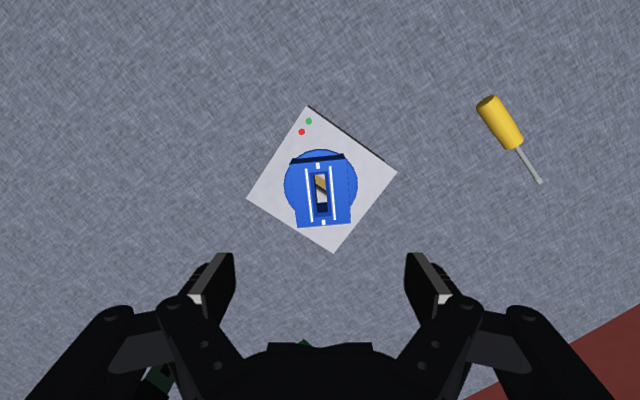

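The cap is between the fingers, with its slot centre at about (321,193) and its two white dots at about (317.5,166) and (323.5,222). The slot is tilted a few degrees from the image vertical.

```bash
python3 - <<'E'
from h import *
c,im=shot("wrist")
hsv=cv2.cvtColor(im,cv2.COLOR_RGB2HSV);S,V=hsv[...,1],hsv[...,2]
m=np.zeros(S.shape,np.uint8); m[160:228,297:345]=((S<70)&(V>170))[160:228,297:345]
n,l,st,ce=cv2.connectedComponentsWithStats(m)
for i in range(1,n):
    if st[i,4]<6: continue
    v,u=np.nonzero(l==i); P=np.array([plane(c,a,b,.106)[:2]*1000 for a,b in zip(u,v)])
    d=np.linalg.svd(P-P.mean(0))[2][0]; print(st[i],P.mean(0).round(1),np.degrees(np.arctan2(d[1],d[0])).round(1),np.ptp((P-P.mean(0))@d).round(1))
E
```

```text
[316 162   4   6  17] [470.1 183.2] -28.6 4.6
[329 166   7  54 121] [498.2 178.9] -30.5 49.7
[305 168   8  54 122] [487.2 160.9] -30.4 50.0
[318 174   7   6  25] [480.1 180.5] 17.9 6.9
[317 190  10  12  85] [495.3 168.7] -1.5 12.3
[322 219   3   6  18] [516.  156.3] -35.9 5.0
[305 224  40   4  97] [523.2 158.4] -123.4 36.4
```

{"fn": "drive_tool", "kwargs": {"rows": [[[0,0,0.049],[-0.1,0.08,-3.5],8.54],[[0,0,0.049],[-0.09,0.07,-3.5],8.54],[[0,0,0],[0,0,-3.5],8.54],[[0,0,0],[0,0,-2],8.54],[[0,0,0],[0,0,-0.9],8.54],[[0,0,0],[0,0,0],8.54]]}}

```text
clock: 3.55
position: [0.4928, 0.1708, 0.0924]
ee_rot: [-0.0, 0.262, 0.965, -0.0]
contact_force: [1.1, -0.5, 0.3]
width: 0.0855
gripper_force: 0.0
```

{"fn": "drive_tool", "kwargs": {"rows": [[[0,0,0],[0,0,0],4.5],[[0,0,0],[0,0,0],4.5],[[0,0,0],[0,0,0],4.5],[[0,0,0],[0,0,0],4.5],[[0,0,0],[0,0,0],4.5],[[0,0,0],[0,0,0],4.5]], "force": 40}}

```text
clock: 4.3
position: [0.4926, 0.1709, 0.0935]
ee_rot: [0.001, 0.261, 0.965, -0.0]
contact_force: [-2.6, -2.8, 5.4]
width: 0.0491
gripper_force: 42.3
```

```bash
python3 - <<'E'
from h import *
print(manip.get_state())
E
```

```text
{'clock': 4.3, 'qpos': array([ 2.01336024e-01,  3.26300102e-01,  1.84012520e+00, -1.75487704e-03,
        9.74274911e-01, -8.40289790e-01]), 'qd': array([ 0.00056176,  0.00101961, -0.00050798, -0.00071374, -0.0002726 ,
        0.00256825]), 'effort': array([  1.36923876, -36.79971814, -18.98760974,   0.72651381,
        -0.67350827,  -0.0560224 ]), 'position': array([0.49264246, 0.17085595, 0.09352586]), 'ee_rot': array([ 7.24861611e-04,  2.61033402e-01,  9.65329393e-01, -4.48259727e-04]), 'contact_force': array([-2.57774898, -2.76884918,  5.40735968]), 'moment': array([-0.39026096,  0.20535954,  0.01117619]), 'gripper_force': 42.31429696083069, 'width': 0.049145532535225495}
```

{"fn": "drive_tool", "kwargs": {"rows": [[[0,0,0.11],[0,0,0.1],4.5],[[0,0,0.11],[0,0,0],4.5],[[0,0,0.11],[0,0,0],4.5],[[0,0,0.11],[0,0,0],4.5],[[0,0,0.11],[0,0,0],4.5],[[0,0,0.11],[0,0,0],4.5],[[0,0,0.11],[0,0,0],4.5],[[0,0,0.04],[0,0,0],4.5]], "force": 50}}

```text
clock: 5.3
position: [0.4926, 0.1709, 0.0936]
ee_rot: [0.0, -0.141, 0.99, -0.001]
contact_force: [0.9, -3.0, -1.3]
width: 0.0492
gripper_force: 53.1
```

```bash
python3 - <<'E'
from h import *
s=manip.get_state(); q=s["ee_rot"]; print(s["moment"],s["contact_force"],2*np.degrees(np.arctan2(q[2],q[1])))
E
```

```text
[-0.32593913 -0.01983151 -0.06370256] [ 0.92955499 -3.03727087 -1.270784  ] 196.21776270068312
```

{"fn": "drive_tool", "kwargs": {"rows": [[[0,0,0.03],[0,0,0],4.5],[[0,0,0.03],[0,0,0],4.5],[[0,0,0.02],[0,0,0],4.5],[[0,0,0],[0,0,0],4.5]]}}

```text
clock: 5.8
position: [0.4926, 0.1709, 0.0936]
ee_rot: [0.0, -0.178, 0.984, -0.0]
contact_force: [0.4, -6.0, 1.2]
width: 0.0487
gripper_force: 53.6
```

```bash
python3 - <<'E'
from h import *
s=manip.get_state(); q=s["ee_rot"]; print(s["moment"],s["contact_force"],2*np.degrees(np.arctan2(q[2],q[1])))
E
```

```text
[-0.91483412 -0.0658348  -1.32824289] [ 0.35627571 -6.00405972  1.23824864] 200.50781130381313
```

The moment rose to 1.3 N m, so the cap is at its stop. I'm releasing, lifting and checking.

{"fn": "drive_tool", "kwargs": {"rows": [[[0,0,0],[0,0,0],8.54],[[0,0,0],[0,0,0],8.54],[[0,0,0],[0,0,0],8.54],[[0,0,0],[0,0,1.5],8.54],[[0,0,0],[0,0,4],8.54],[[0,0,0],[0,0,4],8.54],[[0,0,0],[0,0,3.8],8.54],[[0,0,0],[0,0,0],8.54]]}}

```text
clock: 6.8
position: [0.4947, 0.1722, 0.2308]
ee_rot: [0.004, -0.18, 0.984, 0.0]
contact_force: [0.7, -0.2, 0.2]
width: 0.0859
gripper_force: 0.0
```

```bash
python3 - <<'E'
from h import *
c,im=shot("wrist","w3.png"); s=manip.get_state(); print(s["position"],s["ee_rot"],s["width"])
hsv=cv2.cvtColor(im,cv2.COLOR_RGB2HSV);H,S,V=[hsv[...,i].astype(int) for i in range(3)]
bl=((H>95)&(H<130)&(S>140))
m=((S<70)&(V>170)&(cv2.dilate(bl.astype(np.uint8),np.ones((9,9)))>0)).astype(np.uint8); m[:150]=0;m[240:]=0
n,l,st,ce=cv2.connectedComponentsWithStats(m)
for i in range(1,n):
    if st[i,4]<12: continue
    v,u=np.nonzero(l==i); P=np.array([plane(c,a,b,.106)[:2]*1000 for a,b in zip(u,v)])
    d=np.linalg.svd(P-P.mean(0))[2][0]; print(st[i],P.mean(0).round(1),np.degrees(np.arctan2(d[1],d[0])).round(1),np.ptp((P-P.mean(0))@d).round(1))
cs,_=cv2.findContours((((V>150)&(S<60))|bl).astype(np.uint8),0,1);k=max(cs,key=cv2.contourArea)[:,0]
print(cv2.minAreaRect(np.array([plane(c,u,v,.072)[:2]*1000 for u,v in k],np.float32)))
E
```

```text
[0.49332605 0.17184747 0.22863854] [ 2.28954291e-03 -1.79735018e-01  9.83712383e-01  1.68904897e-04] 0.08524808740049007
[279 150  81  78 938] [494.1 169.6] 109.1 72.5
[318 161   4   6  20] [468.2 161.3] 13.7 4.7
[306 166   3  53 108] [497.  160.2] 19.6 49.4
[329 166   4  53 118] [489.1 179.8] 19.0 49.5
[317 218   3   5  15] [518.6 178.6] 20.5 4.0
((493.6434020996094, 169.5991668701172), (110.9666748046875, 116.73033905029297), 19.087100982666016)
```

View pics/w3.png

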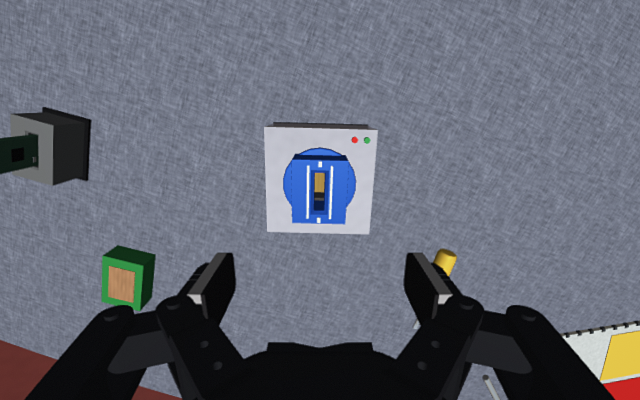

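The slot is in line with the plate: slot at 19.2°, plate at 19.1°, centre (0.4932, 0.170). Next I go over the stand.

{"fn": "drive_tool", "kwargs": {"rows": [[[0,0,-0.043],[1.02,-3.85,0.34],8.54],[[0,0,-0.043],[1.02,-3.85,0.34],8.54],[[0,0,-0.043],[1.02,-3.85,0.34],8.54],[[0,0,-0.043],[1.02,-3.85,0.34],8.54],[[0,0,-0.043],[1.02,-3.85,0.34],8.54],[[0,0,-0.043],[1.02,-3.85,0.34],8.54],[[0,0,-0.043],[1.02,-3.85,0.34],8.54],[[0,0,-0.043],[1.02,-3.85,0.34],8.54]]}}

```text
clock: 7.85
position: [0.5735, -0.1374, 0.2523]
ee_rot: [-0.001, -0.008, 1.0, 0.001]
contact_force: [0.0, -0.6, 0.1]
width: 0.0853
gripper_force: 0.0
```

{"fn": "drive_tool", "kwargs": {"rows": [[[0,0,0],[0,0,0],8.54],[[0,0,0],[0,0,0],8.54],[[0,0,0],[0,0,0],8.54]]}}

```text
clock: 8.22
position: [0.5735, -0.1352, 0.2531]
ee_rot: [-0.001, -0.009, 1.0, 0.0]
contact_force: [0.2, 0.4, -0.9]
width: 0.0853
gripper_force: 0.0
```

```bash
python3 - <<'E'
from h import *
c,im=shot("wrist","w4.png"); s=manip.get_state(); print(s["position"],s["ee_rot"])
x,y=map(int,proj(c,[.575,-.136,.138])); print(x,y)
cv2.imwrite("pics/w4c.png",cv2.resize(im[y-75:y+75,x-90:x+90],None,fx=4,fy=4,interpolation=2)[:,:,::-1]); print(x-90,y-75)
E
```

```text
[ 0.5736139  -0.13528053  0.25332424] [-3.57396415e-04 -9.30924578e-03  9.99956549e-01  3.30897556e-04]
319 200
229 125
```

View pics/w4c.png

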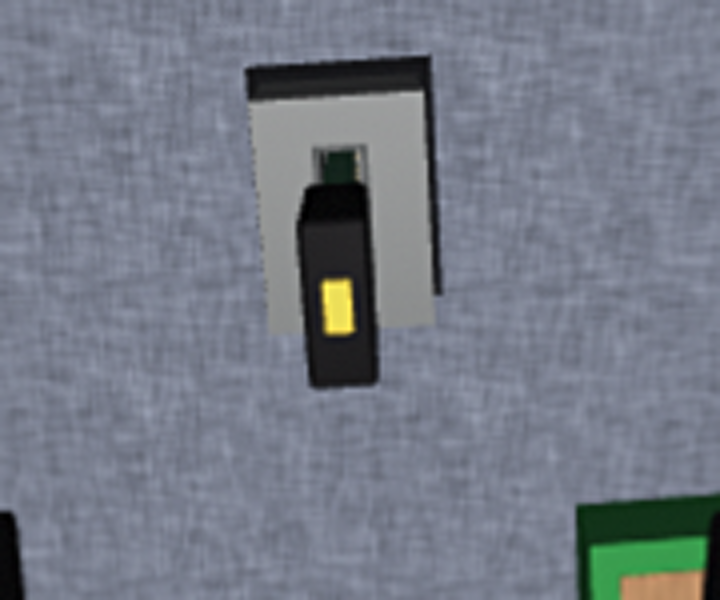

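In the crop, the handle's top face runs (301,221)-(370,219)-(378,383)-(311,386), and the stand top's visible corners are (249,100), (423,92), (435,325) and (268,333).

```bash
python3 - <<'E'
from h import *
c=eyes.get_calibration("wrist")
for z,q in ((.138,[(301,221),(370,219),(378,383),(311,386)]),(.05,[(249,100),(423,92),(435,325),(268,333)])):
    P=np.array([plane(c,229+(u-1.5)/4,125+(v-1.5)/4,z)[:2]*1000 for u,v in q]); print(P.round(1).tolist(),P.mean(0))
    for a,b in((0,3),(1,2)): d=P[b]-P[a]; print(np.degrees(np.arctan2(d[1],d[0])),np.hypot(*d))
    for a,b in((0,1),(3,2)): d=P[b]-P[a]; print(np.degrees(np.arctan2(d[1],d[0]))-90,np.hypot(*d))
E
```

```text
[[556.6, -149.8], [555.9, -134.9], [593.9, -132.4], [594.9, -147.5]] [ 575.35431377 -141.13661286]
3.446253782067262 38.339244698620384
3.7905900636232936 38.06720406357334
2.630109772833322 14.957104725970117
3.671446769282028 15.184479590220896
[[542.4, -168.9], [539.3, -119.4], [609.1, -113.6], [612.5, -164.0]] [ 575.83131422 -141.48718669]
4.03425483020668 70.2307613891188
4.7833079477332285 70.00516595896428
3.5481155624181326 49.61752575899315
3.8194901700326227 50.53127724442192
```

{"fn": "drive_tool", "kwargs": {"rows": [[[0,0,0.024],[0.1,-0.3,-3],8.54],[[0,0,0.024],[0.1,-0.3,-3.5],8.54],[[0,0,0],[0,0,-3.5],8.54],[[0,0,0],[0,0,-2.5],8.54],[[0,0,0],[0,0,-1.4],8.54],[[0,0,0],[0,0,0],8.54],[[0,0,0],[0,0,0],8.54]]}}

```text
clock: 9.15
position: [0.5769, -0.1425, 0.1157]
ee_rot: [0.001, -0.033, 0.999, -0.0]
contact_force: [0.1, -0.3, -0.5]
width: 0.0855
gripper_force: 0.0
```

{"fn": "drive_tool", "kwargs": {"rows": [[[0,0,0],[0,0,0],1.2],[[0,0,0],[0,0,0],1.2],[[0,0,0],[0,0,0],1.2],[[0,0,0],[0,0,0],1.2],[[0,0,0],[0,0,0],1.2],[[0,0,0],[0,0,0],1.2],[[0,0,0],[0,0,0],1.2],[[0,0,0],[0,0,0],1.2]], "force": 60}}

```text
clock: 10.15
position: [0.5763, -0.1424, 0.1148]
ee_rot: [0.0, -0.033, 0.999, 0.0]
contact_force: [0.1, 2.0, 3.3]
width: 0.0152
gripper_force: 59.0
```

{"fn": "drive_tool", "kwargs": {"rows": [[[0,0,0],[0,0,1],1.2],[[0,0,0],[0,0,2],1.2],[[0,0,0],[0,0,2],1.2],[[0,0,0],[0,0,3],1.2],[[0,0,0],[0,0,3],1.2],[[0,0,0],[0,0,2],1.2],[[0,0,0],[0,0,0],1.2],[[0,0,0],[0,0,0],1.2]]}}

```text
clock: 11.15
position: [0.5754, -0.1424, 0.2434]
ee_rot: [-0.001, -0.033, 0.999, 0.0]
contact_force: [0.3, 0.7, -1.5]
width: 0.0152
gripper_force: 58.5
```

```bash
python3 - <<'E'
from h import *
s=manip.get_state(); q=s["ee_rot"];print(s["position"],q,2*np.degrees(np.arctan2(q[2],q[1])),s["contact_force"],s["width"])
c,im=shot("wrist")
c,im2=shot("side"); x,y=map(int,proj(c,[.576,-.142,.17])); 
cv2.imwrite("pics/g.png",np.hstack([im[200:400,150:490],cv2.resize(im2[y-50:y+50,x-50:x+50],None,fx=2,fy=2)])[:,:,::-1])
E
```

```text
[ 0.57539398 -0.14238536  0.24344968] [-9.53984113e-04 -3.25265562e-02  9.99470372e-01  2.97596010e-04] 183.7279281925907 [ 0.31877985  0.65728696 -1.5090781 ] 0.015248109359576873
```

View pics/g.png

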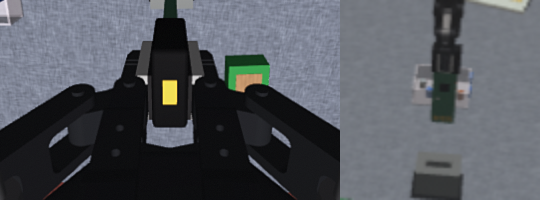

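{"fn": "drive_tool", "kwargs": {"rows": [[[0,0,0.034],[-1.03,3.91,0],1.2],[[0,0,0.034],[-1.03,3.91,0],1.2],[[0,0,0.034],[-1.03,3.91,0],1.2],[[0,0,0.034],[-1.03,3.91,0],1.2],[[0,0,0.034],[-1.03,3.91,0],1.2],[[0,0,0.034],[-1.03,3.91,0],1.2],[[0,0,0.034],[-1.03,3.91,0],1.2],[[0,0,0.034],[-1.03,3.91,0],1.2]]}}

```text
clock: 12.25
position: [0.4928, 0.1714, 0.2435]
ee_rot: [-0.001, -0.168, 0.986, -0.0]
contact_force: [0.5, -0.6, -0.9]
width: 0.0153
gripper_force: 58.6
```

{"fn": "drive_tool", "kwargs": {"rows": [[[0,0,0],[0,0,-1],1.2],[[0,0,0],[0,0,-0.5],1.2],[[0,0,0],[0,0,0],1.2],[[0,0,0],[0,0,0],1.2]]}}

```text
clock: 12.75
position: [0.4941, 0.1694, 0.2295]
ee_rot: [-0.0, -0.167, 0.986, -0.0]
contact_force: [0.2, -0.2, -1.4]
width: 0.0153
gripper_force: 58.9
```

```bash
python3 - <<'E'
from h import *
for i in range(4):
    c,im=shot(["top","side","wrist","wrist"][i]); s=manip.get_state(); q=s["ee_rot"];print(s["position"],q,(2*np.degrees(np.arctan2(q[2],q[1])))%360,s["contact_force"])
cv2.imwrite("pics/w5.png",cv2.resize(im[100:300,210:430],None,fx=3,fy=3)[:,:,::-1])
for z in (.121,.106):print(proj(c,[.493,.1703,z]))
E
```

```text
[0.49412094 0.16956786 0.22962419] [ 1.24144570e-04 -1.67089420e-01  9.85941738e-01 -6.56192759e-06] 199.23726956818473 [-0.49103836 -0.37482433 -0.04998151]
[0.49410056 0.16969829 0.22970855] [ 2.17122845e-04 -1.67200362e-01  9.85922914e-01  6.00590743e-06] 199.25016419530837 [ 0.18751398  0.75000463 -1.58753021]
[0.49404652 0.16982925 0.22979363] [ 2.88917678e-04 -1.67322056e-01  9.85902249e-01  3.34010547e-05] 199.26430894214104 [ 0.3274622  -0.20440093  0.40055937]
[0.49397683 0.16992634 0.22979754] [ 2.86704657e-04 -1.67391684e-01  9.85890430e-01  3.16951643e-05] 199.27240192493306 [ 0.05178083 -0.45584715 -1.8009566 ]
(np.float64(321.40705753189275), np.float64(200.2942150144876))
(np.float64(321.28104786113715), np.float64(195.36515444133542))
```

View pics/w5.png

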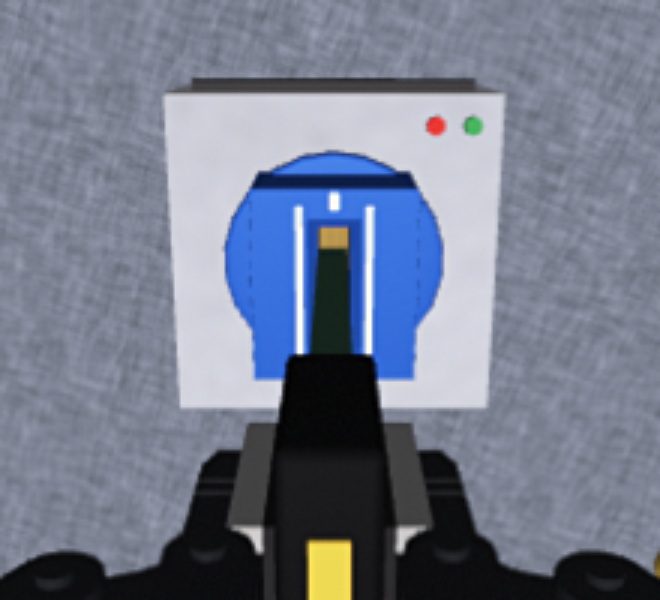

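The brass nose is centred across the slot: nose centre at crop x≈334, slot lines at 299 and 370. I'm lowering gently.

{"fn": "drive_tool", "kwargs": {"rows": [[[0,0,0],[0,0,-0.5],1.2],[[0,0,0],[0,0,-0.5],1.2],[[0,0,0],[0,0,-0.5],1.2],[[0,0,0],[0,0,-0.5],1.2],[[0,0,0],[0,0,-0.5],1.2],[[0,0,0],[0,0,0],1.2]]}}

```text
clock: 13.7
position: [0.4934, 0.1703, 0.204]
ee_rot: [-0.001, -0.168, 0.986, 0.0]
contact_force: [0.6, -0.9, -0.4]
width: 0.0151
gripper_force: 58.9
```

Nose is 10 mm into the slot with no contact force. Continuing.

{"fn": "drive_tool", "kwargs": {"rows": [[[0,0,0],[0,0,-0.6],1.2],[[0,0,0],[0,0,-0.6],1.2],[[0,0,0],[0,0,-0.6],1.2],[[0,0,0],[0,0,-0.6],1.2],[[0,0,0],[0,0,-0.6],1.2],[[0,0,0],[0,0,0],1.2]]}}

```text
clock: 14.45
position: [0.4933, 0.1702, 0.1739]
ee_rot: [-0.001, -0.168, 0.986, 0.0]
contact_force: [0.1, 0.3, -0.6]
width: 0.0152
gripper_force: 58.9
```

{"fn": "drive_tool", "kwargs": {"rows": [[[0,0,0],[0,0,-0.6],1.2],[[0,0,0],[0,0,-0.6],1.2],[[0,0,0],[0,0,-0.6],1.2],[[0,0,0],[0,0,-0.6],1.2],[[0,0,0],[0,0,-0.4],1.2],[[0,0,0],[0,0,0],1.2],[[0,0,0],[0,0,0],1.2]]}}

```text
clock: 15.32
position: [0.4938, 0.1704, 0.1467]
ee_rot: [0.0, -0.168, 0.986, 0.0]
contact_force: [-0.4, -0.4, -1.0]
width: 0.015
gripper_force: 58.9
```

{"fn": "drive_tool", "kwargs": {"rows": [[[0,0,0],[0,0,-0.3],1.2],[[0,0,0],[0,0,-0.3],1.2],[[0,0,0],[0,0,-0.3],1.2],[[0,0,0],[0,0,0],1.2],[[0,0,0],[0,0,0],1.2]]}}

```text
clock: 15.95
position: [0.4939, 0.1704, 0.1379]
ee_rot: [0.0, -0.168, 0.986, 0.0]
contact_force: [0.3, -0.3, 2.2]
width: 0.0151
gripper_force: 59.5
```

```bash
python3 - <<'E'
from h import *
f=[]
for i in range(4): shot("side"); s=manip.get_state(); f.append([*s["position"],*s["contact_force"]])
print(np.round(f,4))
E
```

```text
[[ 0.494   0.1704  0.1379  0.027  -0.1964  3.6306]
 [ 0.494   0.1704  0.1378 -0.7032  0.2007  3.7455]
 [ 0.494   0.1704  0.1378  0.2455  0.1434  2.4982]
 [ 0.4939  0.1704  0.1378  0.3859  0.4966  3.6616]]
```

Pad force is about 4.2 N (4 mm travel), matching the geometry. Pressing 4 mm more.

{"fn": "drive_tool", "kwargs": {"rows": [[[0,0,0],[0,0,-0.2],1.2],[[0,0,0],[0,0,-0.2],1.2],[[0,0,0],[0,0,0],1.2],[[0,0,0],[0,0,0],1.2],[[0,0,0],[0,0,0],1.2],[[0,0,0],[0,0,0],1.2]]}}

```text
clock: 16.9
position: [0.494, 0.1704, 0.1337]
ee_rot: [0.0, -0.168, 0.986, 0.0]
contact_force: [-0.1, 0.8, 4.4]
width: 0.015
gripper_force: 59.8
```

```bash
python3 - <<'E'
from h import *
f=[]
for i in range(6): c,im=shot("side"); s=manip.get_state(); f.append([*s["position"],*s["contact_force"],s["width"],s["gripper_force"]])
print(np.round(f,4))
x,y=map(int,proj(c,[.493,.17,.1])); cv2.imwrite("pics/end.png",cv2.resize(im[y-60:y+50,x-60:x+60],None,fx=5,fy=5)[:,:,::-1])
E
```

```text
[[ 4.93900e-01  1.70400e-01  1.33700e-01 -6.85000e-02  3.03700e-01
   5.46750e+00  1.54000e-02  5.97715e+01]
 [ 4.94000e-01  1.70400e-01  1.33800e-01  1.95100e-01  2.62600e-01
   5.49290e+00  1.57000e-02  5.97711e+01]
 [ 4.93900e-01  1.70400e-01  1.33700e-01  1.24700e-01  6.63500e-01
   6.09130e+00  1.53000e-02  5.97719e+01]
 [ 4.94000e-01  1.70400e-01  1.33700e-01 -6.13400e-01  5.17400e-01
   4.88250e+00  1.52000e-02  5.97728e+01]
 [ 4.94000e-01  1.70400e-01  1.33700e-01  2.35400e-01  9.78300e-01
   5.39520e+00  1.51000e-02  5.97709e+01]
 [ 4.94000e-01  1.70400e-01  1.33800e-01  1.84200e-01  5.52300e-01
   4.40460e+00  1.57000e-02  5.97720e+01]]
```

View pics/end.png

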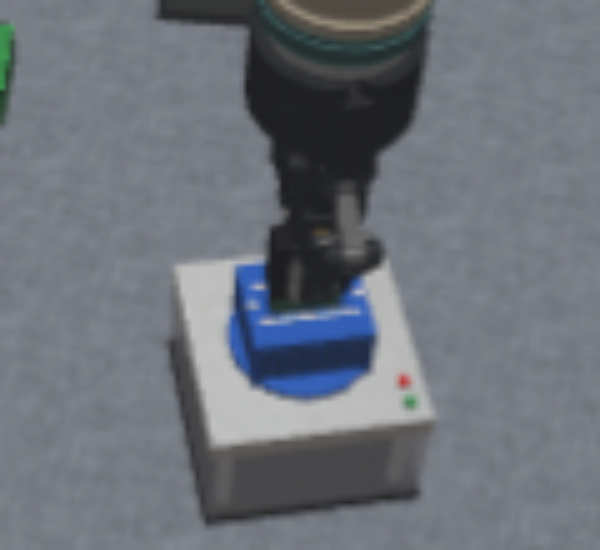

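The picture shows the module seated through the open cap with the handle just above it. A pad force of about 6.2 N means roughly 8 mm of travel, so I'm handing in.

```bash
python3 -c "
from rig import job; print(job.sign_off())"
```

```text
the job is handed in; nothing more can be done
None
```

The job is handed in: the cap is turned to its stop, and the module is through the slot, still gripped and holding the pad about 8 of its 10 mm down (judged from the push force and tool height); the carton, screwdriver and tub were not touched.

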